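Bring the coffee tally wheel round to its red rib

TASK

A fresh box of coffee pods has been opened, so set the tally counter back to its start mark: with a fingertip, lightly flick the edge of its thumbwheel forward (the way the chevrons point), one click at a time, until the red rib stands upright between the red pointer lines. Do not run past it. Lift nothing, leave the mug, the jar and the pod where they are, and move clear at the end.

Things in the scene. Friction and masses are not known exactly. Their poses are not given: they have to be found in the camera images.
- counter: Tally counter screwed to the worktop: cream box 150 mm (x) by 100 mm (y), top 60 mm above the worktop, on a steel plate 170 x 120 x 4 mm. Origin: centre of the underside. x is the forward direction (the flat chevrons on top, at x = 35 mm, point that way), y runs along the wheel's axle, z up. Flat red pointer lines lie on the top at x = 0, either side of the wheel.
- axle (a point): Centre of the thumbwheel, 48 mm above the worktop; axes as the counter's. The wheel is a dark grey drum of radius 32 mm, 20 mm wide along y, with 8 ribs 45 degrees apart reaching radius 45 mm, each 6 mm thick and 22 mm wide. At each click one rib is upright; the tips of its two neighbours are then 32 mm before and behind its tip and 13 mm lower.
- mark (a point): Where the tip of the upright rib stands, 93 mm above the worktop, straight above the axle; axes as the counter's. The colour of the rib here tells what is left: yellow 1 click, blue 2, green 3, white 4 clicks before red. The wheel starts 2, 3 or 4 clicks before red.
- wheel (a joint): Turn of the thumbwheel, rad; grows as its top moves forward (+x of the counter). One click is 0.785; 0: red rib upright; yellow -0.785, blue -1.571, green -2.356, white -3.142. A sprung detent draws it to the nearest click when let go; it gives way at about 2 N at a rib's tip. A rib pushed forward well over half a click (22 degrees) jumps on to the full click by itself.
- mug: Bystander, loose: blue mug, 80 mm across, 90 mm high, handle at its +y. Origin: centre of the underside.
- jar: Bystander, loose: amber jar with steel lid, 64 mm across, 100 mm high. Origin: centre of the underside.
- pod: Bystander, loose: copper coffee pod, 37 mm across, 28 mm high. Origin: centre of the underside.
There are look-alikes about, which are no part of the job. What is shaped like the counter but orange or pink is not meant.

How it is judged:
By the outcome, as a careful person would: the job done as asked, in the order asked, and still so for the second after the job is handed in, with the robot touching nothing.
It also fails if it takes over 48 s, if anything falls off the work surface, if the arm or the gripper's body presses on something with over 40 N, if the wrist force passes 120 N, or if a joint passes its speed limit or range.

ROBOT

A 6-joint arm with a two-finger parallel gripper is mounted at the origin on the work surface. World frame = base frame: x ahead of the robot, y to its left, z up, the work surface at z = 0. Lengths are in m, angles in rad, forces in N, time in s.
With the tool pointing down it reaches from about 0.325 to 0.75 m from the base axis. Payload 7.6 kg.
Tool frame: the origin (TCP) lies midway between the tips of the shut fingers; the grasp point (between the pads) lies behind it (robot.tcp_to_grasp is the x of the grasp point in the tool frame, in m); x points along the fingers, z is the direction in which the jaws open and shut, and the axes are right-handed (so a half turn about x gives the same grasp; the last joint's range is limited). The gripper opens to 85 mm and grips with 20 to 120 N. Pads are 22 mm wide; open, the fingers measure 114 mm over their backs; the gripper's body (76 mm by 85 mm) begins 54 mm behind the grasp point. The pads swing forward as they close: fully open they stand 13 mm farther back than shut.
Start: joints at [1.243, 0.052, 1.401, -0, 1.689, -0.07], TCP at [0.134, 0.508, 0.231] pointing down, gripper open.
Joint ranges: [-2.9, 2.9], [-0.91, 2.17], [0.12, 2.37], [-1.06, 4.2], [0.26, 2.73], [-2.93, 2.93]. Speed limits (rad/s): [2.57, 2.57, 3.01, 3.14, 3.14, 3.14].

INTERFACE

Orientations are given as a rotation vector (axis times angle).
In Python, from plant import robot gives the robot as it stands.
- The arm moves only by the tool move_arm, never from a script. Its argument "motion" is a list that holds one entry, the list of rows, each a list of 7 numbers: the shift along the tool's x, y, z in m, then the turn, a rotation vector about the tool's x, y, z in rad, then the closure, from -1 (fully open) to 1 (shut), so that 0 is half open. A call has 1 to 10 rows; each row is the pose to reach, as a shift and turn from the pose commanded when the call began, along the tool's axes at that moment; what a row does not reach only later rows make up. A row lasts 1/10 s, in which the tool goes at most 50 mm and 8.59 degrees, less where a joint would pass 70% of its speed; a pose out of reach is approached as far as the arm can. A call with a gripper value outside its range is refused whole. The fingers move at their own pace and stop on an object; "grip_force" is the grip in N (left out, the last holds). Time passes only in rows, so rows that repeat a pose let the fingers close. It gives the time, the measured TCP pose, the force and the opening at its end, in the units of the state.
- robot.sense(): the state, without advancing time (a new reading comes with each control period).
- robot.grab_frame(name): name is "scene" or "top" or "wrist"; returns a dict with "frame" (400x640x3 uint8, red, green, blue), "z_map" (400x640 float32, m along the optical axis (not along the pixel's ray), 0 where there is no reading), "fx", "fy", "cx", "cy" (pixels), "cam_to_world" (4x4, takes a point from camera to world coordinates). Camera axes: x right, y down, z forward; pixel columns grow to the right and rows downward; lengths in m; the calibration is good to about 2 mm. A picture is of the moment at which its call begins.
- robot.close_job(): hands the job in, once; it reports no verdict.
The state is a dict: "clock": time; "qpos": joint angles; "joint_vel": joint speeds; "joint_efforts": joint torques, N m; "tool_pos": TCP position; "ee_rot": TCP orientation; "force": force on the tool from outside, world axes, zero at the start; "torque": the same for the moment, N m; "gripper_width": finger opening in m.
Only numpy, scipy, OpenCV 4.12 (cv2) and the standard library are available. Lean on these libraries where they do the work, as an engineer would, in place of code of your own. Each camera call takes 0.05 s, during which the arm holds its last target.

## Working session

There is one attempt and no reset: what is moved stays moved. The work goes in short steps, Python scripts to look and compute and a tool call to move; the robot and the scene stay as the last step left them, time stands still between calls to the robot, and variables do not carry over. Pictures are saved under pics/ and viewed, and the job is handed in when it is done.

Besides the shell and the picture viewer there is one more tool, called after ">>>" by a JSON object that holds its "name" and its "arguments", one argument or row to a line. move_arm: Moves the arm, as the interface text tells. Its arguments: {"type":"object","properties":{"motion":{"type":"array","items":{"type":"array","items":{"type":"array","items":{"type":"number"}}}},"grip_force":{"type":"number"}},"required":["motion"]}

```bash
ls; mkdir -p pics; cat > h.py <<'E'
import numpy as np, cv2
from plant import robot
def snap(n,f):
    d=robot.grab_frame(n); cv2.imwrite('pics/'+f+'.png',d['frame'][:,:,::-1]); np.savez('pics/'+f+'.npz',**d); return d
def pt(d,u,v,z=None):
    T=d['cam_to_world']
    r=np.array([(u-d['cx'])/d['fx'],(v-d['cy'])/d['fy'],1.])
    if z is None: return T[:3,:3]@(r*d['z_map'][int(v),int(u)])+T[:3,3]
    w=T[:3,:3]@r; return T[:3,3]+w*(z-T[2,3])/w[2]
E
python3 - <<'E'
from h import *
snap('scene','s0');snap('top','t0')
print(robot.sense(), robot.tcp_to_grasp)
E
```

```text
pics
{'clock': 0.1, 'qpos': array([ 1.24271325e+00,  5.27877152e-02,  1.40158394e+00, -2.05243135e-06,
        1.68860531e+00, -7.03259564e-02]), 'joint_vel': array([-0.00014529, -0.00214334, -0.00289855, -0.00088178,  0.00074782,
       -0.00144935]), 'joint_efforts': array([ 7.52799406e-04, -3.82585287e+01, -3.60980952e+01, -1.65479382e-04,
        4.82196265e-03,  2.02649153e-05]), 'tool_pos': array([0.1337376 , 0.5074147 , 0.23056917]), 'ee_rot': array([-1.01806092,  1.32135545,  1.01678159]), 'force': array([ 0.82602871, -1.15203744, -0.20565244]), 'torque': array([-0.01936601, -0.06110178,  0.00155303]), 'gripper_width': 0.0852630309304137} -0.0187
```

```bash
ls pics
```

```text
s0.npz
s0.png
t0.npz
t0.png
```

View pics/s0.png

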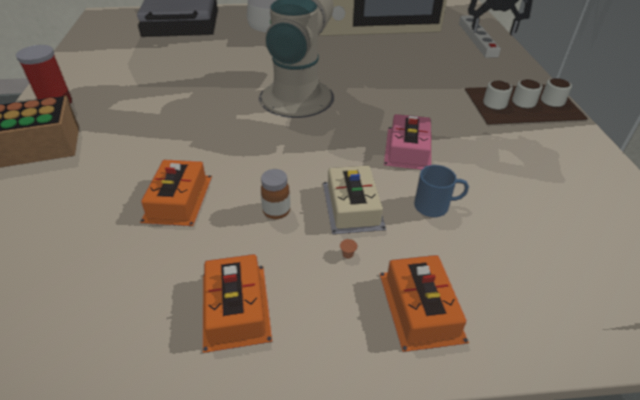

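View pics/t0.png

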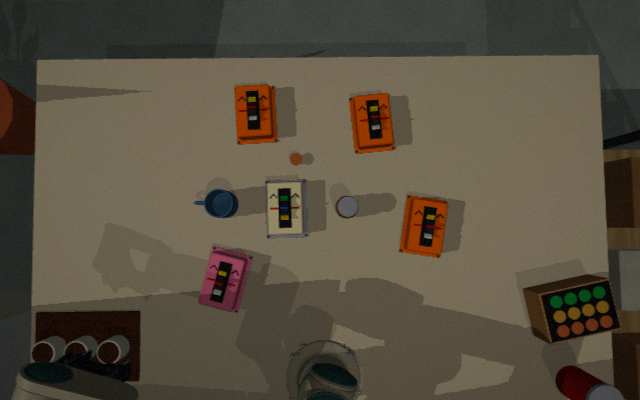

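```bash
python3 - <<'E'
from h import *
for n,b in (('s0',(300,150,200,110)),('t0',(190,150,180,110))):
    im=cv2.imread(f'pics/{n}.png'); x,y,w,h=b
    cv2.imwrite(f'pics/{n}z.png',cv2.resize(im[y:y+h,x:x+w],None,fx=4,fy=4,interpolation=cv2.INTER_CUBIC))
d=dict(np.load('pics/t0.npz')); 
print(d['cam_to_world'],d['fx'])
for u,v in ((285,209),(296,159),(347,207),(221,203),(325,365),(252,110),(225,280)): print(u,v,pt(d,u,v))
E
```

```text
[[-0.01294622 -0.99851464  0.05292359  0.44955762]
 [-0.99988103  0.01248371 -0.0090605   0.00888654]
 [ 0.00838636 -0.05303459 -0.99855746  1.31500378]
 [ 0.          0.          0.          1.        ]] 444.17072551088836
285 209 [0.48663003 0.10097288 0.08080182]
296 159 [0.63285262 0.07141067 0.03270387]
347 207 [ 0.48938225 -0.07014142  0.09977385]
221 203 [0.50906179 0.29529332 0.00320628]
325 365 [ 0.09989721 -0.00307503  0.20845766]
252 110 [0.76613305 0.19135734 0.07985693]
225 280 [0.29117824 0.2712407  0.06324855]
```

View pics/s0z.png

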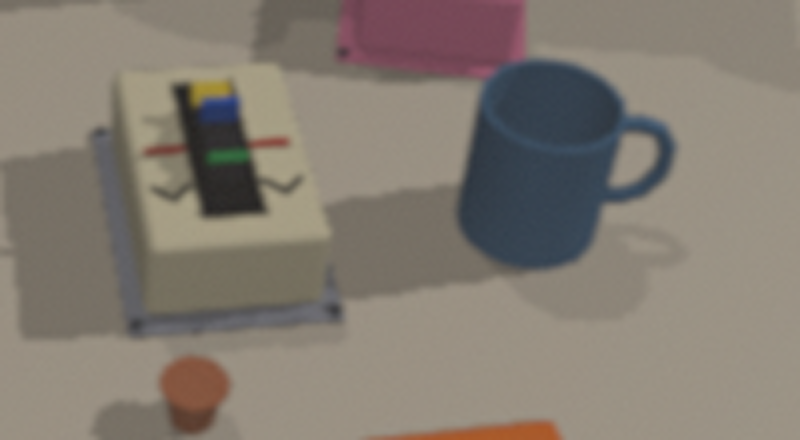

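View pics/t0z.png

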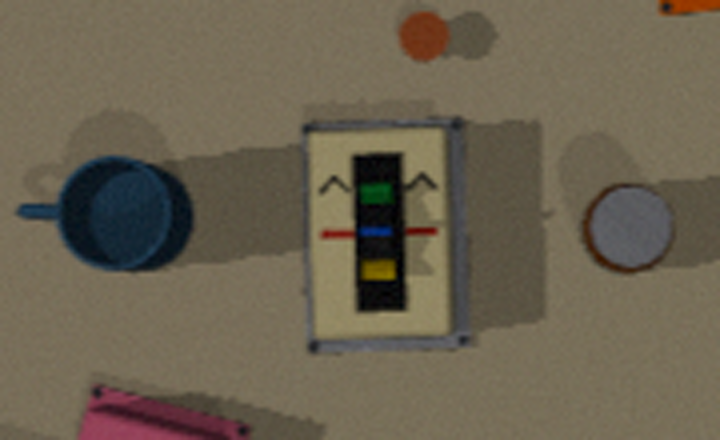

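```bash
python3 - <<'E'
from h import *
d=dict(np.load('pics/t0.npz'))
P=[pt(d,190+a/4-.4,150+b/4-.4,.004) for a,b in ((308,127),(457,123),(313,347),(464,341))]
for p in P:print(p)
c=np.mean(P,0); f=(P[0]+P[1]-P[2]-P[3])/2; l=(P[0]+P[2]-P[1]-P[3])/2
print('plate',c,np.linalg.norm(f),np.linalg.norm(l),np.degrees(np.arctan2(f[1],f[0])),np.degrees(np.arctan2(-l[0],l[1])))
im=d['frame'].astype(int); R,G,B=im[...,0],im[...,1],im[...,2]
roi=np.zeros(R.shape,bool); roi[175:242,262:310]=1
def cen(m,z,n):
    m=m&roi; v,u=np.nonzero(m); p=pt(d,u.mean(),v.mean(),z); print(n,len(u),u.mean(),v.mean(),p); return u,v
u,v=cen((R>100)&(G<70)&(B<70),.06,'red')
L=u<285; a=pt(d,u[L].mean(),v[L].mean(),.06);b=pt(d,u[~L].mean(),v[~L].mean(),.06);print(a,b,(a+b)/2,np.degrees(np.arctan2(-(a-b)[0],(a-b)[1])))
cen((B>R+40)&(B>G+30)&(B>80),.093,'blue')
cen((G>R+30)&(G>B+20),.08,'green')
cen((R>120)&(G>100)&(B<60),.08,'yellow')
print(pt(d,296,159,.028),pt(d,347,207,.1),pt(d,219,203,.09))
from scipy.spatial.transform import Rotation as Ro
s=robot.sense();print(Ro.from_rotvec(s['ee_rot']).as_matrix())
E
```

```text
[0.57144633 0.16040613 0.004     ]
[0.57307571 0.05020291 0.004     ]
[0.40917376 0.15776309 0.004     ]
[0.41210657 0.04678992 0.004     ]
plate [0.49145059 0.10379051 0.004     ] 0.16164921889258377 0.11061171557691317 1.0733282817136856 1.1816683272243316
red 12 281.5 208.0 [0.4902048  0.11237805 0.06      ]
[0.4901336  0.13459947 0.06      ] [0.49034728 0.06791339 0.06      ] [0.49024044 0.10125643 0.06      ] 0.18359127152406998
blue 14 284.0 207.5 [0.49042427 0.10277571 0.093     ]
green 39 283.5897435897436 197.94871794871796 [0.5174585  0.10469175 0.08      ]
yellow 4 285.5 218.0 [0.4616494  0.09985875 0.08      ]
[0.63352501 0.07164003 0.028     ] [ 0.48937484 -0.07012672  0.1       ] [0.505194   0.28184285 0.09      ]
[[-4.44133413e-04 -9.66964067e-01  2.54912331e-01]
 [-1.31112472e-03  2.54912701e-01  9.66963182e-01]
 [-9.99999042e-01  9.52387984e-05 -1.38102574e-03]]
```

The counter's arrow direction is world +x, with blue upright, green ahead and yellow behind, so 2 clicks are left. The axle is at about (0.491, 0.102).

>>> {"name": "move_arm", "arguments": {
  "motion": [
    [[0, -0.4285, -0.3063, -0.27, 0, 0, 1], [0, -0.4285, -0.3063, -0.27, 0, 0, 1], [0, -0.4285, -0.3063, -0.27, 0, 0, 1], [0, -0.4285, -0.3063, -0.27, 0, 0, 1], [0, -0.4285, -0.3063, -0.27, 0, 0, 1], [0, -0.4285, -0.3063, -0.27, 0, 0, 1], [0, -0.4285, -0.3063, -0.27, 0, 0, 1], [0, -0.4285, -0.3063, -0.27, 0, 0, 1], [0, -0.4285, -0.3063, -0.27, 0, 0, 1], [0, -0.4285, -0.3063, -0.27, 0, 0, 1]]
  ],
  "grip_force": 20
}}

```text
clock: 1.1
tool_pos: [0.4512, 0.1241, 0.2311]
ee_rot: [-1.218, 1.203, 1.218]
force: [0.8, 1.4, -0.2]
gripper_width: 0.0002
```

>>> {"name": "move_arm", "arguments": {
  "motion": [
    [[0, 0, 0, 0, 0, 0, 1], [0, 0, 0, 0, 0, 0, 1]]
  ]
}}

```text
clock: 1.3
tool_pos: [0.4505, 0.1252, 0.2307]
ee_rot: [-1.216, 1.206, 1.218]
force: [-0.2, -0.3, -0.8]
gripper_width: 0.0
```

```bash
python3 - <<'E'
from h import *
from scipy.spatial.transform import Rotation as Ro
d=snap('wrist','w1')
s=robot.sense();print(s,Ro.from_rotvec(s['ee_rot']).as_matrix()); print(d['cam_to_world'],d['fx'])
E
```

```text
{'clock': 1.35, 'qpos': array([ 1.94047264e-01, -1.11224197e-01,  1.56166029e+00,  5.03307759e-04,
        1.69221337e+00, -1.38850217e+00]), 'joint_vel': array([ 0.03190848, -0.01395688,  0.00597139, -0.00032722, -0.0014796 ,
       -0.00103402]), 'joint_efforts': array([-1.26654781e+00, -3.10182238e+01, -3.61657369e+01, -7.28395698e-02,
       -2.57482409e-02, -2.68277898e-02]), 'tool_pos': array([0.45004411, 0.12619122, 0.23086874]), 'ee_rot': array([-1.21714314,  1.20420845,  1.21886833]), 'force': array([ 0.1612705 ,  0.5483128 , -0.23073196]), 'torque': array([-0.00815207,  0.00517098,  0.02147191]), 'gripper_width': 4.900789493205724e-05} [[-1.13333467e-03 -9.99929578e-01 -1.18133589e-02]
 [ 2.86435325e-04 -1.18136906e-02  9.99930175e-01]
 [-9.99999317e-01  1.12987177e-03  2.99804018e-04]]
[[-1.01654552e-02  9.51475316e-01  3.07557126e-01  3.70092930e-01]
 [ 9.99948138e-01  9.48183950e-03  3.71700618e-03  1.24455439e-01]
 [ 6.20432324e-04  3.07578961e-01 -9.51522358e-01  3.75120329e-01]
 [ 0.00000000e+00  0.00000000e+00  0.00000000e+00  1.00000000e+00]] 331.8239194018963
```

View pics/w1.png

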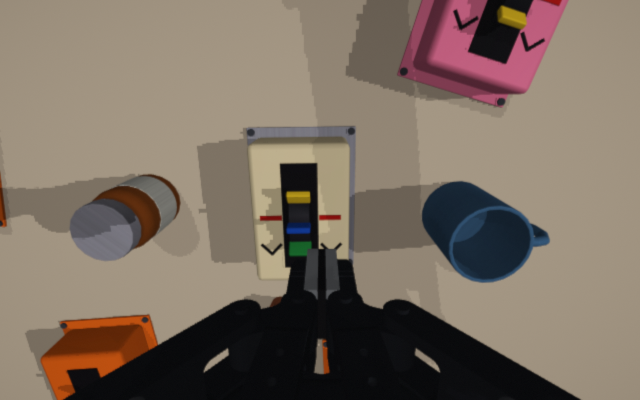

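```bash
python3 - <<'E'
from h import *
d=dict(np.load('pics/w1.npz'))
for u,v,z in ((270.5,218,.06),(330,217,.06),(298,229,.093),(298,197,.08),(250.5,132,.004),(351,131,.004)): print(u,v,z,pt(d,u,v,z))
E
```

```text
270.5 218 0.06 [0.49142635 0.0742309  0.06      ]
330 217 0.06 [0.48974151 0.13463279 0.06      ]
298 229 0.093 [0.48928773 0.10436619 0.093     ]
298 197 0.08 [0.46253723 0.10381079 0.08      ]
250.5 132 0.004 [0.41180975 0.04701609 0.004     ]
351 131 0.004 [0.4096066  0.15772722 0.004     ]
```

>>> {"name": "move_arm", "arguments": {
  "motion": [
    [[0.03, -0.0195, -0.0229, 0, 0, 0, 1], [0.07, -0.0195, -0.0229, 0, 0, 0, 1], [0.1, -0.0195, -0.0229, 0, 0, 0, 1], [0.116, -0.0195, -0.0229, 0, 0, 0, 1], [0.116, -0.0195, -0.0229, 0, 0, 0, 1], [0.116, -0.0195, -0.0229, 0, 0, 0, 1]]
  ]
}}

```text
clock: 1.95
tool_pos: [0.47, 0.1045, 0.1161]
ee_rot: [-1.22, 1.202, 1.219]
force: [-0.5, -0.2, -0.4]
gripper_width: 0.0003
```

```bash
python3 - <<'E'
from h import *
snap('wrist','w2');snap('scene','s2');print(robot.sense()['tool_pos'])
im=cv2.imread('pics/s2.png')[120:240,290:450]
a=cv2.resize(im,None,fx=4,fy=4)
cv2.imwrite('pics/s2z.png',a)
E
```

```text
[0.47076131 0.10414971 0.11702974]
```

View pics/w2.png

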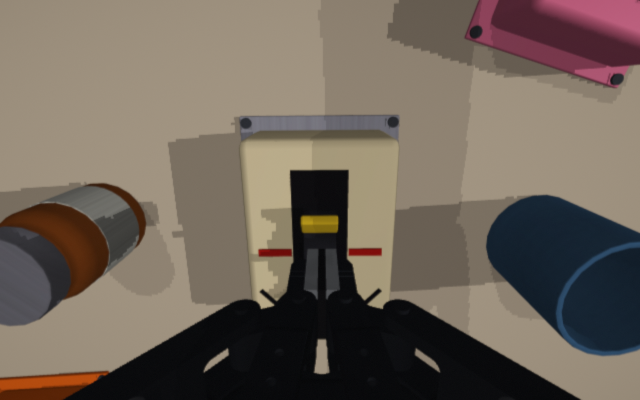

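View pics/s2z.png

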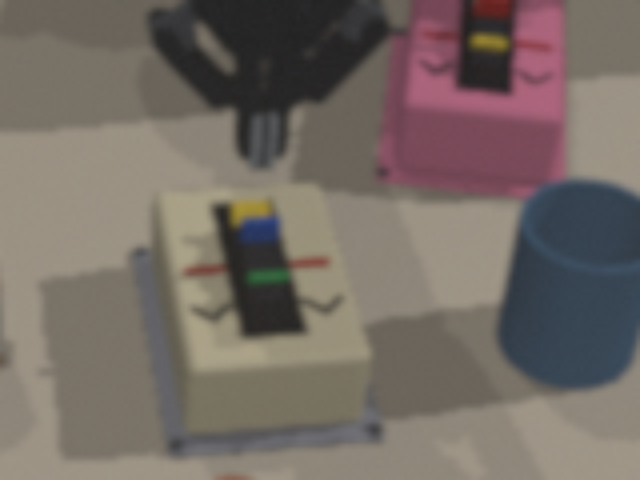

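>>> {"name": "move_arm", "arguments": {
  "motion": [
    [[0.015, 0, 0, 0, 0, 0, 1], [0.029, 0, 0, 0, 0, 0, 1], [0.029, 0, 0, 0, 0, 0, 1], [0.029, -0.006, 0, 0, 0, 0, 1], [0.029, -0.012, 0, 0, 0, 0, 1], [0.029, -0.018, 0, 0, 0, 0, 1], [0.029, -0.022, 0, 0, 0, 0, 1], [0.029, -0.022, 0, 0, 0, 0, 1]]
  ]
}}

```text
clock: 2.85
tool_pos: [0.4932, 0.1036, 0.0866]
ee_rot: [-1.219, 1.202, 1.217]
force: [-0.2, 0.2, -0.2]
gripper_width: -0.0002
```

```bash
cat > look.py <<'E'
from h import *
import sys
n=sys.argv[1]
snap('wrist','w'+n);snap('scene','s'+n);s=robot.sense();print(s['tool_pos'],s['force'],s['clock'])
a=cv2.resize(cv2.imread(f'pics/s{n}.png')[140:240,300:400],(400,400),interpolation=cv2.INTER_CUBIC)
b=cv2.imread(f'pics/w{n}.png')[60:360,170:470]
b=cv2.resize(b,(400,400))
cv2.imwrite(f'pics/c{n}.png',np.hstack([a,b]))
E
python3 look.py 3
```

```text
[0.49277643 0.10360937 0.08667368] [ 0.13090277  0.87250134 -0.07089498] 2.95
```

View pics/c3.png

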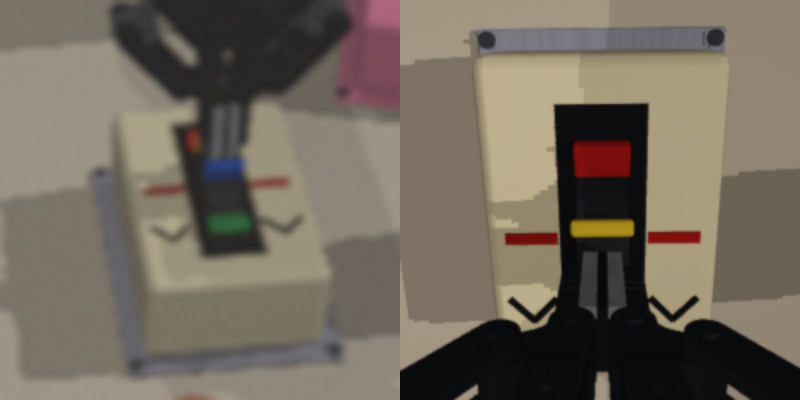

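The blue rib is part way forward (scene crop 223,167) and red has appeared at the rear of the slot. I'll push 5 mm more, then lift.

>>> {"name": "move_arm", "arguments": {
  "motion": [
    [[0, -0.003, 0, 0, 0, 0, 1], [0, -0.005, 0, 0, 0, 0, 1], [0, -0.005, 0, 0, 0, 0, 1], [-0.015, -0.005, 0, 0, 0, 0, 1], [-0.03, -0.005, 0, 0, 0, 0, 1], [-0.03, 0.022, 0, 0, 0, 0, 1], [-0.03, 0.022, 0, 0, 0, 0, 1], [-0.03, 0.022, 0, 0, 0, 0, 1]]
  ]
}}

```text
clock: 3.75
tool_pos: [0.4703, 0.1034, 0.1165]
ee_rot: [-1.219, 1.203, 1.218]
force: [0.3, -0.0, -0.2]
gripper_width: -0.0
```

```bash
python3 look.py 4
```

```text
[0.47068113 0.10334678 0.1163668 ] [ 0.54559539 -0.11136399  0.68155204] 3.85
```

View pics/c4.png

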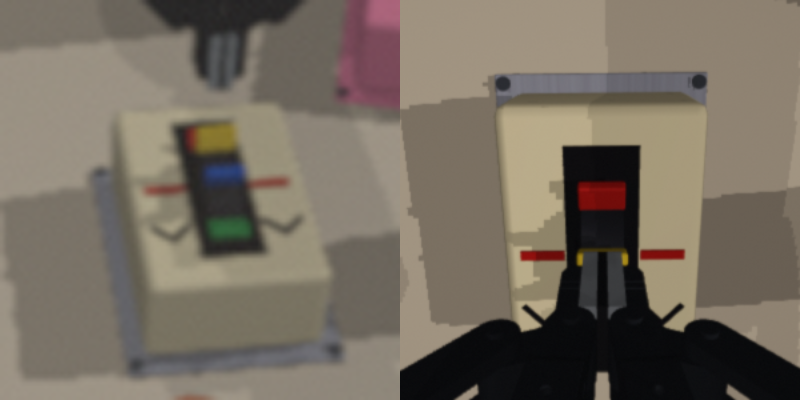

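>>> {"name": "move_arm", "arguments": {
  "motion": [
    [[-0.03, 0.05, 0, 0, 0, 0, 1], [-0.03, 0.05, 0, 0, 0, 0, 1], [-0.03, 0.05, 0, 0, 0, 0, 1], [-0.03, 0.05, 0, 0, 0, 0, 1]]
  ]
}}

```text
clock: 4.25
tool_pos: [0.4209, 0.1028, 0.1463]
ee_rot: [-1.218, 1.203, 1.217]
force: [0.3, -0.0, 0.5]
gripper_width: 0.0004
```

```bash
python3 look.py 5
```

```text
[0.42061256 0.10267172 0.14580698] [ 0.40420554  0.15987269 -0.28161534] 4.35
```

View pics/c5.png

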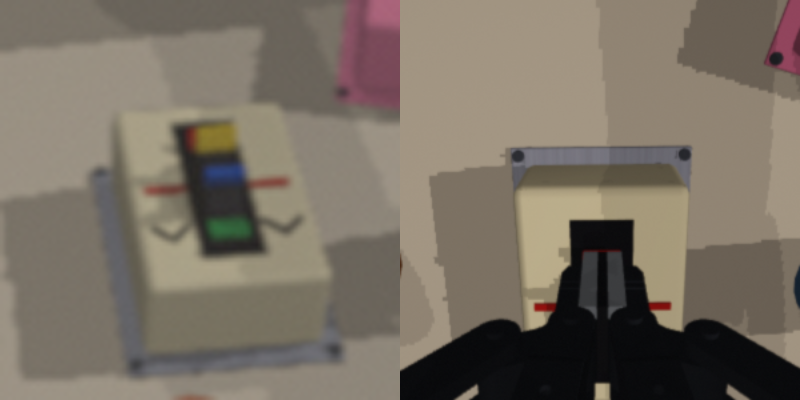

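```bash
cat > ang.py <<'E'
from h import *
import sys
d=dict(np.load(f'pics/{sys.argv[1]}.npz'))
hsv=cv2.cvtColor(d['frame'],cv2.COLOR_RGB2HSV)
roi=np.zeros(hsv.shape[:2],np.uint8)
r=[int(x) for x in sys.argv[2:6]] if len(sys.argv)>2 else [165,215,335,375]
roi[r[0]:r[1],r[2]:r[3]]=1
T=d['cam_to_world']
for n,lo,hi in (('yellow',(20,150,90),(32,255,255)),('blue',(108,150,60),(125,255,255)),('green',(50,120,50),(80,255,255)),('red',(0,200,110),(6,255,255))):
    m=cv2.inRange(hsv,lo,hi)*roi
    v,u=np.nonzero(m)
    if len(u)<3: continue
    w=T[:3,:3]@np.array([(u.mean()-d['cx'])/d['fx'],(v.mean()-d['cy'])/d['fy'],1]); o=T[:3,3]
    # ray vs cylinder radius .044 about axle (.4905,.1035,.048)
    p=np.array([o[0]-.4905,o[2]-.048]);q=np.array([w[0],w[2]])
    a,b,c=q@q,p@q,p@p-.043**2
    disc=b*b-a*c
    if disc<0: print(n,'miss',len(u),u.mean(),v.mean());continue
    t=(-b-disc**.5)/a; X=p+t*q; print(n,len(u),u.mean().round(1),v.mean().round(1),'deg fwd of upright',np.degrees(np.arctan2(X[0],X[1])).round(1))
E
for f in s0 s2 s5; do echo $f; python3 ang.py $f; done; for f in t0; do python3 ang.py $f 180 240 275 296; done; python3 ang.py w1 180 260 285 312; python3 - <<'E'
from h import *
snap('top','t5')
E
python3 ang.py t5 180 240 275 296
```

```text
s0
yellow 22 351.4 172.0 deg fwd of upright -9.5
blue 7 354.9 175.9 deg fwd of upright 8.8
green 14 356.9 188.6 deg fwd of upright 48.7
s2
yellow 23 351.3 172.1 deg fwd of upright -9.0
blue 11 354.8 176.4 deg fwd of upright 10.6
green 13 357.0 188.6 deg fwd of upright 48.8
s5
yellow 43 353.2 174.1 deg fwd of upright 1.3
blue 14 356.0 182.5 deg fwd of upright 30.9
green 17 356.8 196.5 deg fwd of upright 72.3
yellow 29 284.1 217.5 deg fwd of upright -39.7
blue 16 283.5 207.5 deg fwd of upright 0.0
green 32 283.5 197.8 deg fwd of upright 39.4
red 3 276.0 208.0 deg fwd of upright -1.5
yellow 266 298.1 196.7 deg fwd of upright -41.3
blue 259 298.3 228.1 deg fwd of upright -1.7
green 295 299.2 247.8 deg fwd of upright 30.4
yellow 11 283.5 212.4 deg fwd of upright -18.1
blue 22 283.3 201.0 deg fwd of upright 25.1
green 36 283.9 195.0 deg fwd of upright 55.8
```

```bash
python3 ang.py s3; python3 ang.py w3 ; python3 ang.py s4; python3 - <<'E'
from h import *
d=snap('scene','s6'); print(robot.sense()['clock'])
E
python3 ang.py s6
```

```text
blue 17 355.5 181.3 deg fwd of upright 27.2
green 17 357.4 195.4 deg fwd of upright 68.7
red 154 338.2 179.8 deg fwd of upright -58.3
yellow 44 353.3 174.1 deg fwd of upright 1.4
blue 14 356.0 182.5 deg fwd of upright 30.9
green 18 357.0 196.5 deg fwd of upright 72.2
4.45
yellow 44 353.2 174.2 deg fwd of upright 1.9
blue 15 355.7 182.5 deg fwd of upright 31.0
green 17 356.1 196.7 deg fwd of upright 72.7
```

The wheel has stopped near half a click (about 22°). I'll put the finger between blue and yellow again and push blue further.

>>> {"name": "move_arm", "arguments": {
  "motion": [
    [[0.02, -0.045, 0, 0, 0, 0, 1], [0.03, -0.07, 0, 0, 0, 0, 1], [0.03, -0.07, 0, 0, 0, 0, 1], [0.045, -0.07, 0, 0, 0, 0, 1], [0.0605, -0.07, 0, 0, 0, 0, 1], [0.0605, -0.07, 0, 0, 0, 0, 1], [0.0605, -0.074, 0, 0, 0, 0, 1], [0.0605, -0.078, 0, 0, 0, 0, 1], [0.0605, -0.08, 0, 0, 0, 0, 1], [0.0605, -0.08, 0, 0, 0, 0, 1]]
  ]
}}

```text
clock: 5.45
tool_pos: [0.501, 0.1038, 0.0866]
ee_rot: [-1.219, 1.202, 1.217]
force: [0.8, -0.0, -0.5]
gripper_width: 0.0001
```

```bash
python3 look.py 7; python3 ang.py s7
```

```text
[0.50051896 0.10377772 0.08624195] [ 0.48347706 -0.35020769  0.19544233] 5.55
blue 17 355.6 183.7 deg fwd of upright 34.4
green 15 357.3 197.5 deg fwd of upright 75.6
```

View pics/c7.png

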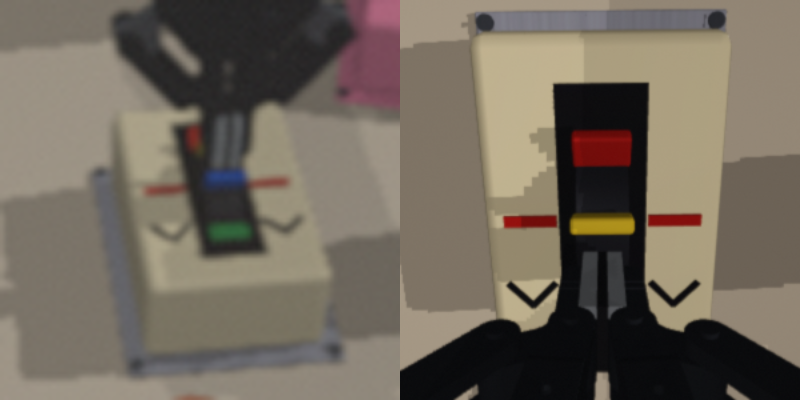

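>>> {"name": "move_arm", "arguments": {
  "motion": [
    [[0, -0.003, 0, 0, 0, 0, 1], [0, -0.006, 0, 0, 0, 0, 1], [0, -0.008, 0, 0, 0, 0, 1], [0, -0.008, 0, 0, 0, 0, 1]]
  ]
}}

```text
clock: 5.95
tool_pos: [0.5085, 0.1038, 0.0858]
ee_rot: [-1.218, 1.203, 1.218]
force: [-0.1, -0.6, 0.4]
gripper_width: -0.0
```

```bash
python3 look.py 8; python3 ang.py s8
```

```text
[0.50819306 0.10382682 0.08574272] [-0.44336372 -0.05373508  0.37744548] 6.05
blue 9 357.1 186.0 deg fwd of upright 41.4
```

View pics/c8.png

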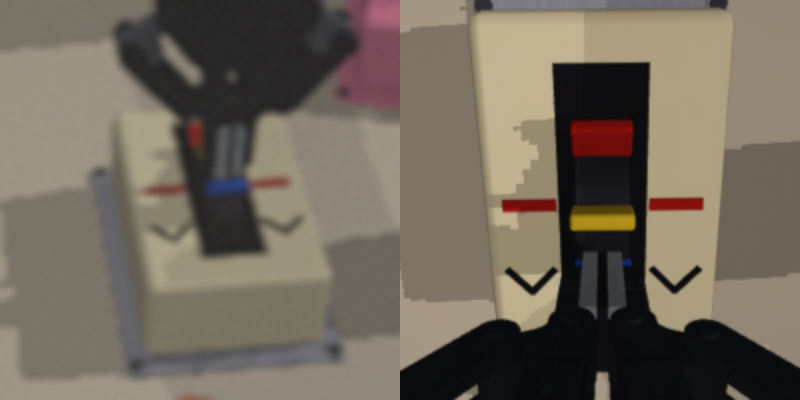

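>>> {"name": "move_arm", "arguments": {
  "motion": [
    [[-0.015, 0, 0, 0, 0, 0, 1], [-0.03, 0, 0, 0, 0, 0, 1], [-0.045, 0, 0, 0, 0, 0, 1], [-0.045, 0.08, 0, 0, 0, 0, 1], [-0.045, 0.08, 0, 0, 0, 0, 1], [-0.045, 0.08, 0, 0, 0, 0, 1]]
  ]
}}

```text
clock: 6.65
tool_pos: [0.4256, 0.1029, 0.1303]
ee_rot: [-1.218, 1.204, 1.22]
force: [0.4, -0.1, -0.4]
gripper_width: 0.0001
```

```bash
python3 look.py 9; python3 ang.py s9
```

```text
[0.42830238 0.10292784 0.1312229 ] [-0.25827422 -0.9647508   0.978868  ] 6.75
yellow 47 353.6 175.5 deg fwd of upright 7.3
blue 15 356.3 185.9 deg fwd of upright 41.0
```

View pics/c9.png

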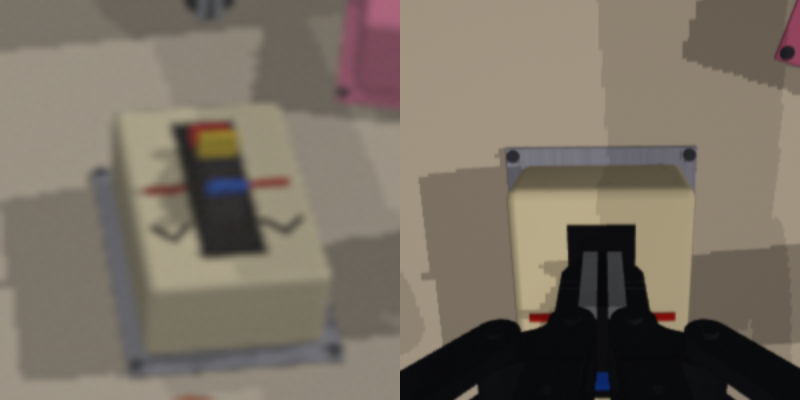

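```bash
python3 - <<'E'
from h import *
snap('top','t10'); snap('scene','s10')
cv2.imwrite('pics/t10z.png',cv2.resize(cv2.imread('pics/t10.png')[170:250,250:330],(560,560),interpolation=cv2.INTER_CUBIC))
E
python3 ang.py t10 180 240 275 296;python3 ang.py s10
```

```text
yellow 13 283.3 209.4 deg fwd of upright -6.9
blue 27 283.6 199.4 deg fwd of upright 31.8
yellow 48 353.7 175.6 deg fwd of upright 7.5
blue 14 356.1 185.9 deg fwd of upright 40.8
```

View pics/t10z.png

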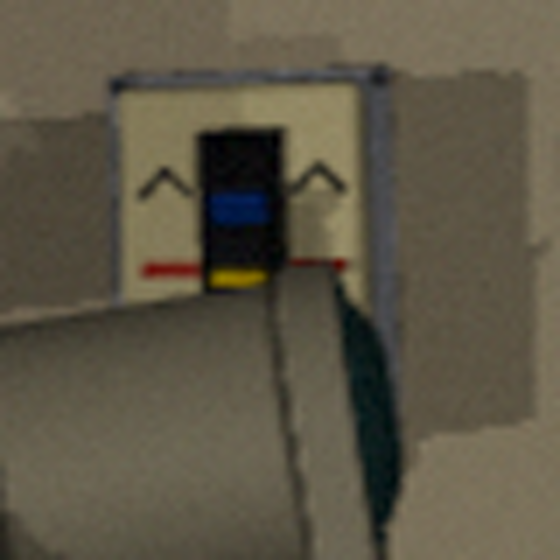

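The wheel is holding wherever it is left, now about 8° short of yellow upright, and the detent doesn't seem to be pulling it in. I'll place it by finger position and measure as I go. Next I'll push yellow part way.

>>> {"name": "move_arm", "arguments": {
  "motion": [
    [[0, -0.042, 0, 0, 0, 0, 1], [0, -0.042, 0, 0, 0, 0, 1], [0.02, -0.042, 0, 0, 0, 0, 1], [0.045, -0.042, 0, 0, 0, 0, 1], [0.045, -0.046, 0, 0, 0, 0, 1], [0.045, -0.05, 0, 0, 0, 0, 1], [0.045, -0.054, 0, 0, 0, 0, 1], [0.045, -0.056, 0, 0, 0, 0, 1], [0.045, -0.058, 0, 0, 0, 0, 1], [0.045, -0.058, 0, 0, 0, 0, 1]]
  ]
}}

```text
clock: 7.85
tool_pos: [0.4872, 0.1037, 0.0867]
ee_rot: [-1.219, 1.201, 1.216]
force: [1.0, 0.0, 0.7]
gripper_width: 0.0002
```

```bash
python3 look.py 11; python3 ang.py s11
```

```text
[0.48703024 0.1036529  0.0867076 ] [ 0.19717645 -0.15767942 -0.46704633] 7.95
yellow 37 354.6 179.6 deg fwd of upright 21.8
blue 21 356.8 192.9 deg fwd of upright 61.2
```

View pics/c11.png

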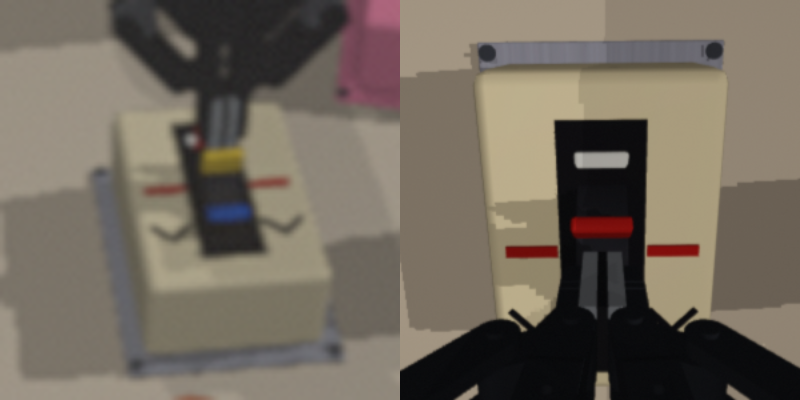

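>>> {"name": "move_arm", "arguments": {
  "motion": [
    [[-0.03, 0, 0, 0, 0, 0, 1], [-0.03, 0.034, 0, 0, 0, 0, 1], [-0.03, 0.034, 0, 0, 0, 0, 1], [-0.01, 0.034, 0, 0, 0, 0, 1], [0.006, 0.034, 0, 0, 0, 0, 1], [0.006, 0.034, 0, 0, 0, 0, 1], [0.006, 0.029, 0, 0, 0, 0, 1], [0.005, 0.024, 0, 0, 0, 0, 1], [0.002, 0.02, 0, 0, 0, 0, 1], [0.001, 0.018, 0, 0, 0, 0, 1]]
  ]
}}

```text
clock: 8.95
tool_pos: [0.4695, 0.1034, 0.0859]
ee_rot: [-1.219, 1.201, 1.216]
force: [0.7, -0.2, 0.3]
gripper_width: 0.0002
```

```bash
python3 look.py 12; python3 ang.py s12;python3 ang.py s12 165 179 345 375
```

```text
[0.46900696 0.10336846 0.08545198] [ 0.10930964  0.23551169 -1.02829762] 9.05
yellow 29 356.2 185.4 deg fwd of upright 39.6
```

View pics/c12.png

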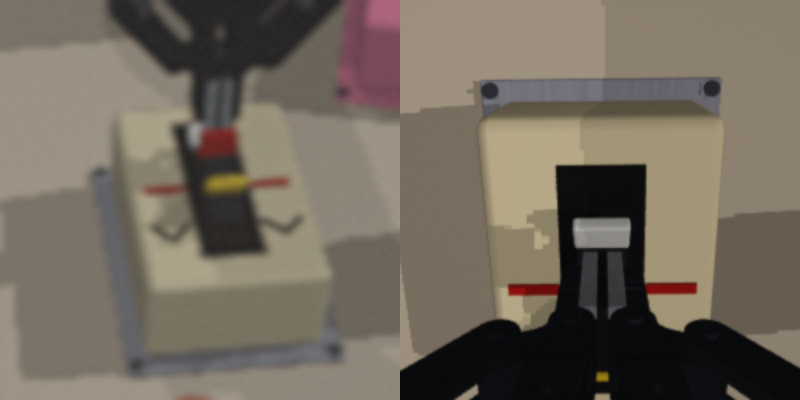

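>>> {"name": "move_arm", "arguments": {
  "motion": [
    [[0, -0.002, 0, 0, 0, 0, 1], [0, -0.004, 0, 0, 0, 0, 1], [0, -0.004, 0, 0, 0, 0, 1]]
  ]
}}

```text
clock: 9.35
tool_pos: [0.4723, 0.1034, 0.0848]
ee_rot: [-1.218, 1.203, 1.218]
force: [0.4, -0.1, 0.1]
gripper_width: 0.0002
```

```bash
python3 look.py 13; python3 ang.py s13
```

```text
[0.47210965 0.10339231 0.0847055 ] [ 0.34774728 -0.43576037 -0.69713784] 9.45
yellow 25 356.0 188.8 deg fwd of upright 49.2
```

View pics/c13.png

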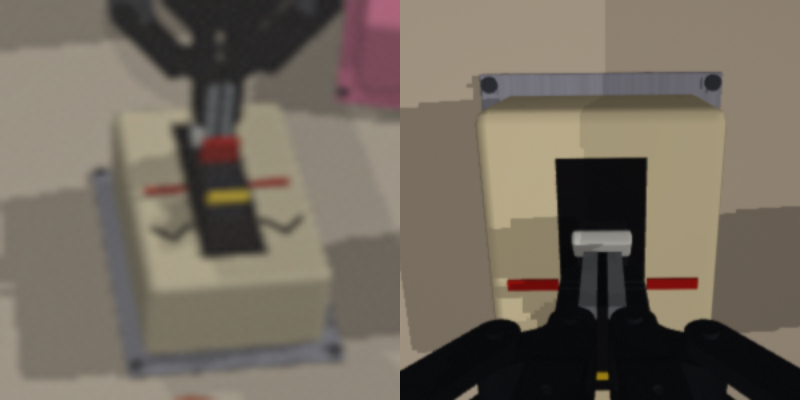

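>>> {"name": "move_arm", "arguments": {
  "motion": [
    [[-0.003, 0.002, 0, 0, 0, 0, 1], [-0.015, 0.002, 0, 0, 0, 0, 1], [-0.04, 0.002, 0, 0, 0, 0, 1], [-0.08, 0.002, 0, 0, 0, 0, 1], [-0.12, 0.02, 0, 0, 0, 0, 1], [-0.12, 0.07, 0, 0, 0, 0, 1], [-0.12, 0.1, 0, 0, 0, 0, 1], [-0.12, 0.1, 0, 0, 0, 0, 1]]
  ]
}}

```text
clock: 10.25
tool_pos: [0.3702, 0.1023, 0.2064]
ee_rot: [-1.22, 1.2, 1.217]
force: [0.4, 0.2, -0.0]
gripper_width: -0.0
```

```bash
python3 look.py 14; python3 ang.py s14; python3 - <<'E'
from h import *
snap('top','t14')
a=cv2.imread('pics/t14.png')[170:250,250:330];b=cv2.imread('pics/s14.png')[150:230,310:390]
cv2.imwrite('pics/c14b.png',np.hstack([cv2.resize(i,(400,400),interpolation=cv2.INTER_CUBIC) for i in (b,a)]))
E
python3 ang.py t14 180 240 280 290
```

```text
[0.37233289 0.10223627 0.20604622] [0.05087289 0.85243831 0.85830177] 10.35
yellow 25 356.0 188.8 deg fwd of upright 49.2
yellow 34 283.7 197.9 deg fwd of upright 39.1
red 7 284.7 207.6 deg fwd of upright -0.3
```

View pics/c14b.png

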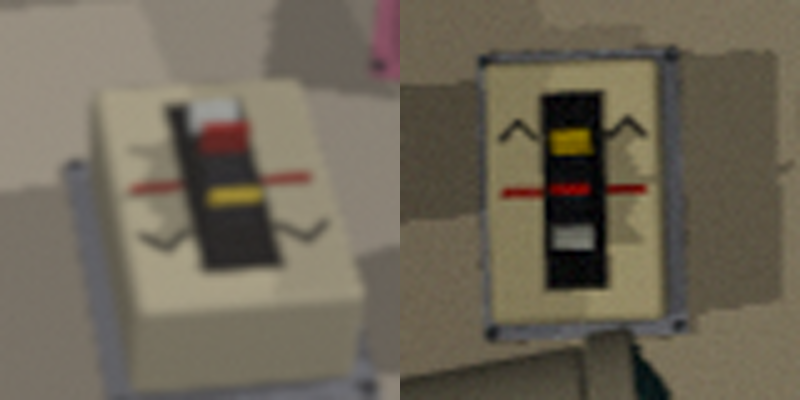

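View pics/w14.png

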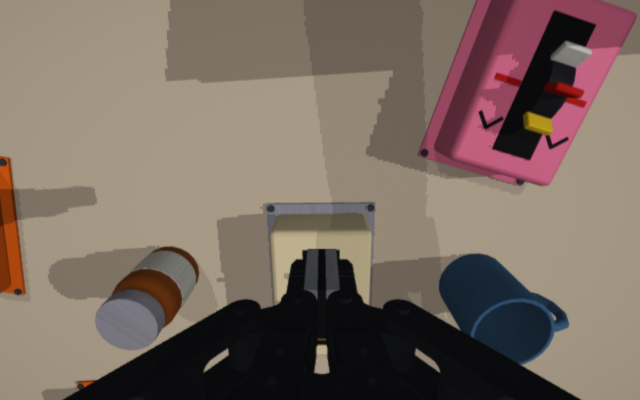

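The top view shows red in line with the pointer lines (284.7, 207.6). Yellow sits where green first stood, 39.1° against 39.4°.

```bash
python3 - <<'E'
from h import *
a=np.load('pics/t0.npz')['frame'].astype(int);b=np.load('pics/t14.npz')['frame'].astype(int)
for n,(u,v) in dict(pod=(296,159),jar=(347,207),mug=(221,203)).items():
    print(n,abs(a-b)[v-18:v+18,u-20:u+20].max(2).mean())
s=robot.sense();print(s['force'],abs(s['joint_vel']).max())
print(robot.close_job())
E
```

```text
pod 3.686111111111111
jar 3.609027777777778
mug 4.981944444444444
[-0.16759314 -0.04648232 -0.99643623] 0.03216662387377154
the job is handed in; nothing more can be done
None
```

The counter is back at its start mark: the red rib stands upright between the pointer lines. I handed the job in at about 10.4 s, with the arm clear.

The wheel started on blue, 2 clicks before red. I pushed the ribs forward with the shut fingertips, measured the wheel angle between strokes, then lifted the fingers off and moved away.

- **Final position:** in the top view red is 0.3° off upright. The next rib reads 39.1°, and the rib in that place read 39.4° at the start. The scene view agrees (49.2° against 48.7°), and red did not run past the mark.
- **Forces:** every wrist force reading stayed at about 1.5 N or below, mostly sensor noise.
- **Bystanders:** the mug, jar and pod show only noise-level image change from start to end.
- **Not as described:** the wheel did not visibly snap to each click.
    - It rested part way at about 22° after the first stroke, and again about 8° short of yellow upright. The fingertip therefore had to carry it most of the way, in four strokes instead of two clean flicks.
    - It never visibly settled on the yellow click; the next stroke carried it straight past.
    - Only near the red mark did it turn further than I pushed it, and it stayed there after the fingers lifted.

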